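# Tap-test three fired cups on the ware board

### The arm

A 7-joint arm with a two-finger parallel gripper is mounted at the origin on the work surface. World frame = base frame: x ahead of the robot, y to its left, z up, the work surface at z = 0. Lengths are in m, angles in rad, forces in N, time in s.
With the tool pointing down it reaches from about 0.425 to 1.025 m from the base axis. Payload 3.6 kg.
Tool frame: the origin (TCP) lies between the finger pads; the fingertips stand 17 mm ahead of it and the grasp point (between the pads) lies 2 mm behind it; z points along the fingers, y is the line along which they close (so a half turn about z gives the same grasp; the last joint's range is limited). The gripper opens to 85 mm and grips with 20 to 120 N. Pads are 22 mm wide; open, the fingers measure 114 mm over their backs; the gripper's body (76 mm by 85 mm) begins 54 mm behind the grasp point. The pads swing forward as they close: fully open they stand 13 mm farther back than shut.
Start: joints at [-1.371, 0.591, 0.048, 1.609, -0.033, 0.943, -0.034], TCP at [0.209, 0.694, 0.248] pointing down, gripper open.
Joint ranges: [-2.69, 2.69], [-0.47, 2.24], [-1.27, 1.36], [0.19, 2.51], [-1.53, 4.68], [0.08, 2.07], [-3.09, 3.09]. Speed limits (rad/s): [2.57, 2.57, 3.14, 3.14, 3.14, 3.14, 3.14].

### API

Orientations are given as a rotation vector (axis times angle).
In Python, from rig import readout, imaging, workorder gives the robot as it stands.
- The arm moves only by the shell command python3 -m inch 'ROWS' [FORCE]. ROWS is JSON, a list of rows, each a list of 3 entries, a list of its own where there are three numbers: the turn, a rotation vector about the tool's x, y, z in rad, then the shift along the tool's x, y, z in mm, then the closure, from 0 (fully open) to 1 (shut). In form: [[[rx, ry, rz], [dx, dy, dz], gripper], ...]. A call has exactly 8 rows; each row is the pose to reach, as a shift and turn from the pose commanded when the call began, along the tool's axes at that moment; what a row does not reach only later rows make up. A row lasts 1/8 s, in which the tool goes at most 62.5 mm and 10.7 degrees, less where a joint would pass 70% of its speed; a pose out of reach is approached as far as the arm can. A call with a gripper value outside its range is refused whole. The fingers move at their own pace and stop on an object; FORCE is the grip in N (left out, the last holds). Time passes only in rows, so rows that repeat a pose let the fingers close, or fill a call up. It gives the time, the measured TCP pose, the force, the opening and the grip force at its end, in the units of the state.
- readout.get_obs(): the state, without advancing time (a new reading comes with each control period).
- imaging.grab_frame(name): name is "scene" or "top" or "wrist"; returns a dict with "color" (400x640x3 uint8, blue, green, red), "fovy" (degrees; the focal length in pixels is half the picture's height over the tangent of half this angle, whatever the lens; pixels are square), "cx", "cy" (the principal point, pixels), "R" (3x3) and "t" (3): a world point X has camera coordinates R X + t. Camera axes: x right, y down, z forward; pixel columns grow to the right and rows downward; lengths in m; the calibration is good to about 2 mm. A picture is of the moment at which its call begins. There is no depth.
- workorder.finish_job(): hands the job in; it is judged then, once.
The state is a dict: "t": time; "q": joint angles; "dq": joint speeds; "effort": joint torques, N m; "tcp_pos": TCP position; "ee_rot": TCP orientation; "wrist_force": force on the tool from outside, world axes, zero at the start; "ft_torque": the same for the moment, N m; "opening": finger opening in m; "gripper_force": force on a finger pad.
Only numpy, scipy, OpenCV 4.12 (cv2) and the standard library are available. Lean on these libraries where they do the work, as an engineer would, in place of code of your own. Each camera call takes 0.05 s, during which the arm holds its last target. There are 200 camera calls.

### The job

Check the fired cups for cracks as a potter does: with the fingertips, tap the upturned foot of the blue cup slowly and lightly from above, then that of the white cup, then that of the terracotta cup, coming off each before going on to the next. Do not pick up, push along or tip any cup and do not press hard; the dull grey cup is raw clay and must not be touched at all. Leave everything else where it stands and finish clear of it all.

Things in the scene. Friction and masses are not known exactly. Their poses are not given: they have to be found in the camera images.
- board: Ringing board, plywood, 180 (its x) by 580 mm (its y): a fixed base plate and a deck on springs over it, top 42 mm (3 mm more or less with the load) above the table. The four cups stand on the deck in a rough row along y. The deck only moves up and down: it gives about 0.5 mm per newton, 10 mm or so in all, and springs back. Origin: centre of the base's underside, z = 0.
- cup_blue: Dark blue fired cup without a handle, 88 mm tall, standing upside down: 82 mm across at the bottom (its rim), narrowing to a flat round foot 56 mm across on top; 175 to 350 g; loose on the deck. Origin: centre of the underside, z up.
- cup_white: White fired cup, 88 mm tall, standing upside down: 82 mm across at the bottom (its rim), narrowing to a flat round foot 56 mm across on top; 175 to 350 g; loose on the deck. Origin: centre of the underside, z up.
- cup_terracotta: Orange-brown (terracotta) fired cup, 88 mm tall, standing upside down: 82 mm across at the bottom (its rim), narrowing to a flat round foot 56 mm across on top; 175 to 350 g; loose on the deck. Origin: centre of the underside, z up.
- cup_raw: Dull dark grey cup of raw, unfired clay, fragile, 88 mm tall, standing upside down: 82 mm across at the bottom (its rim), narrowing to a flat round foot 56 mm across on top; 175 to 350 g; loose on the deck. Origin: centre of the underside, z up.
- cup_blue_foot (a point): Centre of the flat 56 mm foot on top of the blue cup, 88 mm above the cup's origin. The cup is hard, but sinks with the sprung deck when pressed.
- cup_white_foot (a point): Centre of the flat 56 mm foot on top of the white cup, 88 mm above the cup's origin. The cup is hard, but sinks with the sprung deck when pressed.
- cup_terracotta_foot (a point): Centre of the flat 56 mm foot on top of the terracotta cup, 88 mm above the cup's origin. The cup is hard, but sinks with the sprung deck when pressed.
- cup_raw_foot (a point): Centre of the flat 56 mm foot on top of the raw grey cup, 88 mm above the cup's origin. The cup is hard, but sinks with the sprung deck when pressed.
- brush_pot: Loose white pot 84 mm across and 100 mm tall, with brushes standing in it up to about 206 mm. Origin: centre of its underside.
- glaze_bottle: Loose closed blue plastic bottle, 64 mm across and 150 mm tall, white cap. Origin: centre of its underside.
- bowl: Loose blue ceramic bowl, 120 mm across and 50 mm tall. Origin: centre of its underside.
Mind the look-alikes: they are no part of the job. Leave any green or turquoise look-alike of the cup_terracotta alone.

How it is judged:
On the way, in this order (a step that is already met when the one before it is completed fails the run):
1. the fingers touch the foot of the blue cup from above, and no other cup (contact force between the fingers and cup_blue above 0.5 N and z of the grasp point in the frame of cup_blue above 0.09 m and contact force between the fingers and cup_white below 0.1 N and contact force between the fingers and cup_terracotta below 0.1 N and contact force between the fingers and cup_raw below 0.1 N), for 0.02 s.
2. the fingers touch the foot of the white cup from above, and no other cup (contact force between the fingers and cup_white above 0.5 N and z of the grasp point in the frame of cup_white above 0.09 m and contact force between the fingers and cup_blue below 0.1 N and contact force between the fingers and cup_terracotta below 0.1 N and contact force between the fingers and cup_raw below 0.1 N), for 0.02 s.
3. the fingers touch the foot of the terracotta cup from above, and no other cup (contact force between the fingers and cup_terracotta above 0.5 N and z of the grasp point in the frame of cup_terracotta above 0.09 m and contact force between the fingers and cup_blue below 0.1 N and contact force between the fingers and cup_white below 0.1 N and contact force between the fingers and cup_raw below 0.1 N), for 0.02 s.
At the end, for the whole second after the job is handed in: All four cups stand upside down on the deck, at rest, upright and within 15 mm of where they began; brush pot, bottle and bowl stand within 20 mm of where they began (distance of each of cup_blue, cup_white, cup_terracotta, cup_raw from where it was at the start of the episode below 0.015 m and angle between each of cup_blue, cup_white, cup_terracotta, cup_raw's own z axis and vertical below 0.1 rad and linear speed of each of cup_blue, cup_white, cup_terracotta, cup_raw below 0.02 m/s and distance of each of brush_pot, glaze_bottle, bowl from where it was at the start of the episode below 0.02 m and angle between each of brush_pot, glaze_bottle, bowl's own z axis and vertical below 0.15 rad); the robot touches nothing.
It fails at once if a cup is shifted more than 20 mm, lifted more than 12 mm or tipped (distance of any of cup_blue, cup_white, cup_terracotta, cup_raw from where it was at the start of the episode above 0.02 m or z of any of cup_blue, cup_white, cup_terracotta, cup_raw in the frame of board above 0.054 m or angle between any of cup_blue, cup_white, cup_terracotta, cup_raw's own z axis and vertical above 0.15 rad).
It fails at once if a fired cup is struck or pressed with more than 30 N (contact force between any of the fingers, the arm and cup_blue above 30 N or contact force between any of the fingers, the arm and cup_white above 30 N or contact force between any of the fingers, the arm and cup_terracotta above 30 N).
It fails at once if a fired cup is touched with the fingers down beside it instead of on its foot ((contact force between the fingers and cup_blue above 0.5 N and z of the grasp point in the frame of cup_blue below 0.085 m) or (contact force between the fingers and cup_white above 0.5 N and z of the grasp point in the frame of cup_white below 0.085 m) or (contact force between the fingers and cup_terracotta above 0.5 N and z of the grasp point in the frame of cup_terracotta below 0.085 m)).
It fails at once if the raw cup is touched (contact force between any of the fingers, the arm and cup_raw above 0.3 N).
It fails at once if brush pot, bottle or bowl is moved more than 20 mm or tipped (distance of any of brush_pot, glaze_bottle, bowl from where it was at the start of the episode above 0.02 m or angle between any of brush_pot, glaze_bottle, bowl's own z axis and vertical above 0.2 rad).
It also fails if it takes over 42 s, if anything falls off the work surface, if the arm or the gripper's body presses on something with over 40 N, if the wrist force passes 120 N, or if a joint passes its speed limit or range.

## Working session

There is one attempt and no reset: what is moved stays moved. The work goes in short steps, Python scripts to look and compute and a shell command to move; the robot and the scene stay as the last step left them, time stands still between calls to the robot, and variables do not carry over. Pictures are saved under pics/ and viewed, at most 10 in all, crops included, and the job is handed in when it is done.

```bash
mkdir -p pics; python3 - <<'E'
from rig import readout, imaging
import cv2, pickle
o=readout.get_obs(); print(o['t'],o['tcp_pos'],o['ee_rot'],o['wrist_force'],o['opening'])
F={n:imaging.grab_frame(n) for n in('scene','top')}
pickle.dump(F,open('f.pkl','wb'))
for n in F:
    f=F[n]; cv2.imwrite(f'pics/{n}0.png',f['color']); print(n,f['fovy'],f['cx'],f['cy'],f['R'],f['t'])
E
```

```text
0.0 [0.20900248 0.6933858  0.24712026] [-0.45806089 -3.10780327  0.00354178] [ 0.432415   -0.98756082 -0.18152298] 0.08544734068360042
scene 42.6806546278544 328.6265324012855 200.7922954914731 [[-0.78947679  0.61374702 -0.00640208]
 [ 0.53455739  0.68241283 -0.49855906]
 [-0.30162028 -0.39702308 -0.86683209]] [ 0.44826978 -0.25635032  1.87085434]
top 53.527437002486934 320.8795376200171 202.75275586373814 [[-0.0808853  -0.99672152 -0.00194256]
 [-0.97539821  0.07955558 -0.20559484]
 [ 0.20507534 -0.01473483 -0.97863527]] [0.02041295 0.56046654 1.16484469]
```

View pics/top0.png

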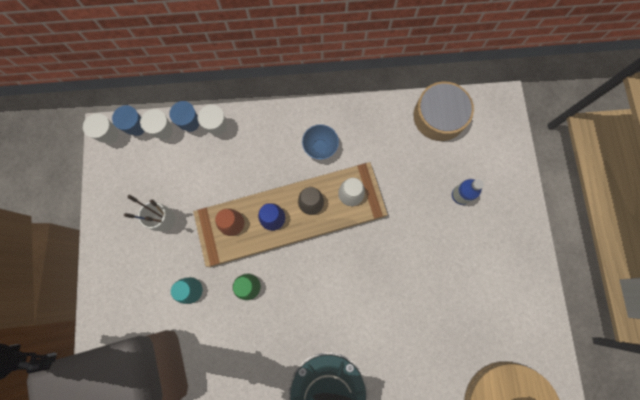

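View pics/scene0.png

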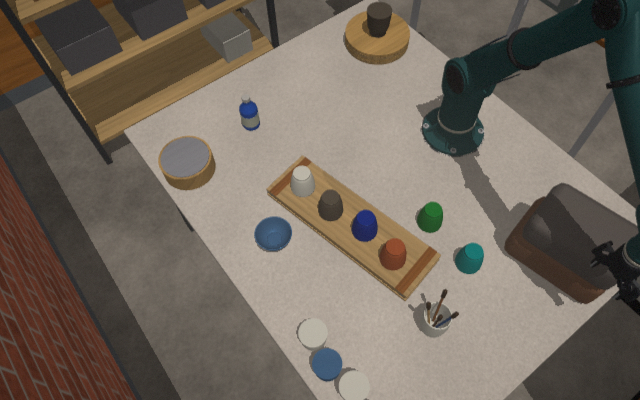

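The top view shows the row on the board: terracotta (230,221), blue (271,216), raw grey (311,200) and white (352,191). The look-alikes stand off the board: green (246,287) and turquoise (186,291). The off-board white and blue vessels at (97–210,120) are no part of the job. The cups meant are the ones on the deck. I'll confirm with a crop and measure from both views.

```bash
cat > h.py <<'E'
import numpy as np, cv2
def ray(f,u,v):
    fl=200/np.tan(np.radians(f['fovy']/2)); R=np.array(f['R']); t=np.array(f['t'])
    return -R.T@t, R.T@np.array([(u-f['cx'])/fl,(v-f['cy'])/fl,1])
def plane(f,u,v,z):
    c,d=ray(f,u,v); return c+d*(z-c[2])/d[2]
def proj(f,X):
    fl=200/np.tan(np.radians(f['fovy']/2)); p=np.array(f['R'])@X+f['t']; return fl*p[0]/p[2]+f['cx'],fl*p[1]/p[2]+f['cy']
def masks(img):
    h,s,v=[a.astype(int) for a in cv2.split(cv2.cvtColor(img,cv2.COLOR_BGR2HSV))]
    return dict(blue=(h>110)&(h<130)&(s>150),white=(s<35)&(v>140),terracotta=((h<11)|(h>174))&(s>120)&(v>70),raw=(s<95)&(v<110))
def blob(m,u,v,r=28):
    w=np.zeros(m.shape,np.uint8); cv2.circle(w,(int(u),int(v)),r,1,-1)
    w=cv2.morphologyEx((w&m).astype(np.uint8),cv2.MORPH_OPEN,np.ones((3,3)))
    n,l,st,c=cv2.connectedComponentsWithStats(w); i=1+np.argmax(st[1:,4]); return c[i],st[i]
E
python3 - <<'E'
import pickle; from h import *
F=pickle.load(open('f.pkl','rb'))
seed=dict(top=dict(terracotta=(230,221),blue=(271,216),raw=(311,200),white=(352,191)),scene=dict(terracotta=(394,254),blue=(365,226),raw=(330,205),white=(302,181)))
for k in seed['top']:
    for n in seed:
        c,st=blob(masks(F[n]['color'])[k],*seed[n][k],18 if n=='top' else 20); print(k,n,c.round(1),st,plane(F[n],*c,.087).round(4))
print('pot',plane(F['top'],150,215,.1),'bottle',plane(F['top'],468,190,.1),'green',plane(F['top'],246,287,.05))
for e in((171.,.0),): pass
a=cv2.resize(F['top']['color'][150:275,185:395],None,fx=3.6,fy=3.6,interpolation=cv2.INTER_CUBIC); cv2.imwrite('pics/crop.png',a)
E
```

```text
terracotta top [225.2 219.7] [216 209  19  24 348] [0.5259 0.264  0.087 ]
terracotta scene [393.2 254.3] [380 239  26  31 628] [0.526  0.2621 0.087 ]Traceback (most recent call last):
  File "<stdin>", line 6, in <module>
  File "h.py", line 15, in blob
    n,l,st,c=cv2.connectedComponentsWithStats(w); i=1+np.argmax(st[1:,4]); return c[i],st[i]
                                                      ~~~~~~~~~^^^^^^^^^^
    return _wrapfunc(a, 'argmax', axis=axis, out=out, **kwds)
    return bound(*args, **kwds)
ValueError: attempt to get argmax of an empty sequence
```

```bash
cat > m.py <<'E'
import pickle; from h import *
F=pickle.load(open('f.pkl','rb'))
seed=dict(top=dict(terracotta=(230,221),blue=(271,216),raw=(311,200),white=(352,191)),scene=dict(terracotta=(394,254),blue=(365,226),raw=(330,205),white=(302,181)))
a=cv2.resize(F['top']['color'][150:275,185:395],None,fx=3.6,fy=3.6,interpolation=cv2.INTER_CUBIC); cv2.imwrite('pics/crop.png',a)
for k in seed['top']:
    for n in seed:
        u,v=seed[n][k]; print(k,n,cv2.cvtColor(F[n]['color'],cv2.COLOR_BGR2HSV)[v,[u-8,u,u+8]].tolist())
        try:
            c,st=blob(masks(F[n]['color'])[k],u,v,18 if n=='top' else 20); print(c.round(1),st,plane(F[n],*c,.087).round(4))
        except ValueError: print('none')
print('pot',plane(F['top'],150,215,.1),'bottle',plane(F['top'],468,190,.1),'green',plane(F['top'],246,287,.05))
E
python3 m.py
```

```text
terracotta top [[8, 141, 152], [8, 140, 151], [9, 122, 86]]
[225.2 219.7] [216 209  19  24 348] [0.5259 0.264  0.087 ]
terracotta scene [[10, 165, 99], [9, 171, 142], [9, 165, 124]]
[393.2 254.3] [380 239  26  31 628] [0.526  0.2621 0.087 ]
blue top [[114, 149, 149], [115, 149, 145], [119, 99, 75]]
none
blue scene [[115, 148, 79], [117, 149, 94], [116, 165, 91]]
[366.2 220.6] [357 211  19  21 307] [0.5165 0.1248 0.087 ]
raw top [[16, 41, 107], [14, 41, 107], [16, 46, 72]]
[311.8 201.3] [298 188  29  27 599] [0.561  0.0021 0.087 ]
raw scene [[18, 53, 63], [19, 61, 71], [17, 69, 70]]
[330.2 205.5] [318 190  25  31 618] [0.5714 0.0135 0.087 ]
white top [[25, 18, 169], [25, 15, 203], [23, 17, 192]]
[350.9 188. ] [339 178  24  20 357] [ 0.5924 -0.1191  0.087 ]
white scene [[21, 27, 131], [21, 26, 164], [19, 29, 143]]
[302.5 176.7] [293 167  18  22 294] [ 0.5762 -0.1275  0.087 ]
pot [0.555725  0.4826664 0.1      ] bottle [ 0.55460939 -0.46676333  0.1       ] green [0.32493069 0.21743555 0.05      ]
```

View pics/crop.png

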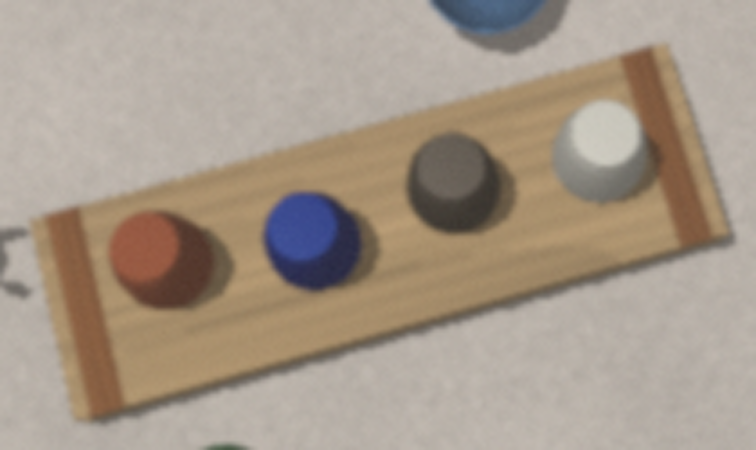

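```bash
cat > feet.py <<'E'
import pickle; from h import *
from scipy.spatial.transform import Rotation as Ro
F=pickle.load(open('f.pkl','rb')); f=F['top']
h,s,v=[a.astype(int) for a in cv2.split(cv2.cvtColor(f['color'],cv2.COLOR_BGR2HSV))]
P={}
for k,cu,cv_,m in(('terracotta',145,247,(h<12)&(s>110)&(v>125)),('blue',304,227,(h>108)&(h<125)&(s>110)&(v>120)),('raw',450,166,(s<70)&(v<115)&(v>90)),('white',607,132,(s<35)&(v>180))):
    c,st=blob(m,185+cu/3.6,150+cv_/3.6,14); P[k]=plane(f,*c,.130); print(k,c.round(1),st,P[k].round(4),'scene',np.round(proj(F['scene'],P[k]),1))
pickle.dump(P,open('P.pkl','wb'))
from rig import readout
o=readout.get_obs(); R=Ro.from_rotvec(o['ee_rot']).as_matrix(); print(o['tcp_pos'],R.round(3))
for k in P: print(k,(R.T@(P[k]+[0,0,.017]-o['tcp_pos'])*1000).round(1))
b=cv2.resize(F['scene']['color'][150:290,260:450],None,fx=4,fy=4,interpolation=cv2.INTER_CUBIC)
for k in P: cv2.circle(b,tuple(int(x) for x in (np.array(proj(F['scene'],P[k]))-[260,150])*4),3,(0,255,255),-1)
cv2.imwrite('pics/chk.png',b)
E
python3 feet.py
```

```text
terracotta [224.4 218.4] [216 209  18  19 281] [0.5221 0.2564 0.13  ] scene [394.4 246.2]
blue [268.5 212.8] [260 204  18  18 256] [0.528  0.1291 0.13  ] scene [365.  217.1]
raw [309.6 195.9] [301 188  18  17 260] [0.5682 0.0071 0.13  ] scene [329.7 196.7]
white [352.5 186.5] [344 178  18  18 257] [ 0.5861 -0.12    0.13  ] scene [300.7 172.6]
[0.20902909 0.69345016 0.24724409] [[-0.957  0.289 -0.   ]
 [ 0.289  0.957 -0.002]
 [-0.    -0.002 -1.   ]]
terracotta [-425.9 -327.9  101. ]
blue [-468.3 -448.1  101.2]
raw [-542.  -553.3  101.5]
white [-595.7 -669.8  101.7]
```

View pics/chk.png

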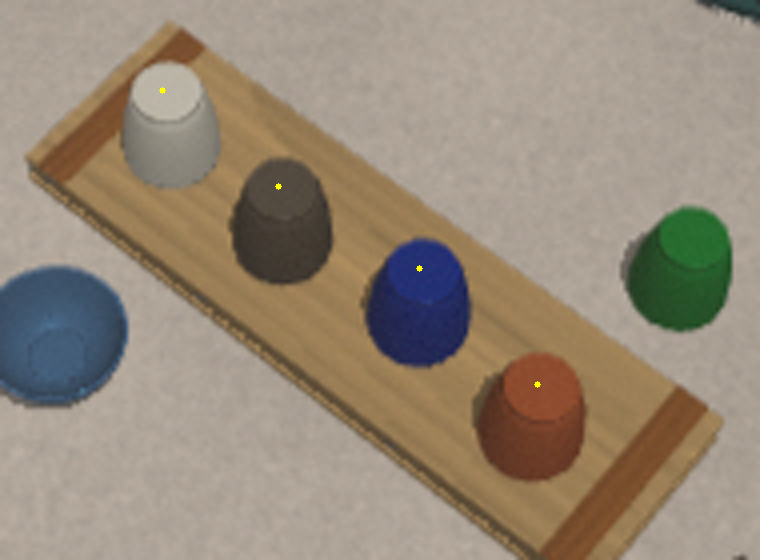

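The crops show the foot centres landing on the discs in both views: blue (268,213), white (352,187), terracotta (224,218), raw (310,196). Moving high over the blue cup with the fingers shut.

```bash
cat > go.py <<'E'
import pickle,numpy as np
from scipy.spatial.transform import Rotation as Ro
from rig import readout
P=pickle.load(open('P.pkl','rb')); o=readout.get_obs(); R=Ro.from_rotvec(o['ee_rot']).as_matrix()
print('t',o['t'],'tcp',o['tcp_pos'].round(4),'Fw',o['wrist_force'].round(2),'open',round(o['opening'],4),'tilt',R[:,2].round(3),'dq',np.abs(o['dq']).max().round(3))
for k in P: print(k,(R.T@(P[k]+[0,0,.017]-o['tcp_pos'])*1000).round(1))
E
python3 -m inch '[[[0,0,0],[-30,-29,0],1],[[0,0,0],[-70,-67,0],1],[[0,0,0],[-115,-110,0],1],[[0,0,0],[-160,-153,0],1],[[0,0,0],[-205,-196,0],1],[[0,0,0],[-250,-239,0],1],[[0,0,0],[-290,-278,0],1],[[0,0,0],[-320,-306,0],1]]' 20; python3 go.py
```

```text
t: 1.1
tcp_pos: [0.4282, 0.3057, 0.2481]
ee_rot: [-0.462, -3.107, 0.002]
wrist_force: [0.9, 1.2, 0.1]
opening: 0.0
gripper_force: 0.0
t 1.1 tcp [0.4282 0.3057 0.2481] Fw [0.88 1.2  0.06] open 0.0 tilt [-0.    -0.001 -1.   ] dq 0.628
terracotta [-104.2  -19.7  101.1]
blue [-146.9 -139.8  101.3]
raw [-220.9 -244.8  101.4]
white [-274.9 -361.1  101.6]
```

```bash
python3 -m inch '[[[0,0,0],[-35,-33,0],1],[[0,0,0],[-75,-72,0],1],[[0,0,0],[-115,-110,0],1],[[0,0,0],[-140,-134,0],1],[[0,0,0],[-148,-142,20],1],[[0,0,0],[-148,-142,45],1],[[0,0,0],[-148,-142,65],1],[[0,0,0],[-148,-142,75],1]]'; python3 go.py
python3 - <<'E'
from rig import imaging; import cv2
cv2.imwrite('pics/w1.png',imaging.grab_frame('wrist')['color'])
E
```

```text
t: 2.1
tcp_pos: [0.5272, 0.1299, 0.172]
ee_rot: [-0.458, -3.106, 0.002]
wrist_force: [-0.2, 0.5, -0.2]
opening: 0.0002
gripper_force: 0.0
t 2.1 tcp [0.5272 0.1299 0.172 ] Fw [-0.19  0.49 -0.23] open 0.0002 tilt [-0.002 -0.001 -1.   ] dq 0.175
terracotta [ 41.4 119.7  25. ]
blue [-1.  -0.5 25. ]
raw [ -74.7 -105.7   25. ]
white [-128.5 -222.2   25.1]
```

View pics/w1.png

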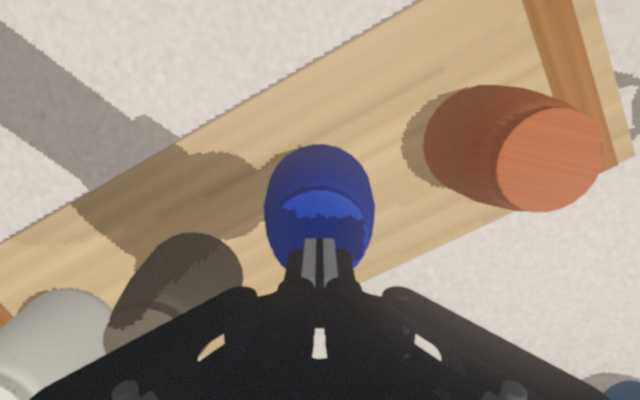

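The shut fingertips stand over the blue foot (tips about (320,240), foot centred near (320,215)), about 25 mm above it. Lowering slowly.

```bash
python3 -m inch '[[[0,0,0],[0,0,5],1],[[0,0,0],[0,0,10],1],[[0,0,0],[0,0,14],1],[[0,0,0],[0,0,17],1],[[0,0,0],[0,0,19],1],[[0,0,0],[0,0,21],1],[[0,0,0],[0,0,22],1],[[0,0,0],[0,0,23],1]]'; python3 go.py
```

```text
t: 3.15
tcp_pos: [0.5281, 0.1301, 0.1503]
ee_rot: [0.458, 3.108, 0.0]
wrist_force: [-0.7, 1.0, 0.8]
opening: -0.0
gripper_force: 0.0
t 3.15 tcp [0.5281 0.1301 0.1503] Fw [-0.71  0.99  0.79] open -0.0 tilt [ 0.  0. -1.] dq 0.018
terracotta [ 42.2 119.2   3.3]
blue [-0.2 -1.   3.3]
raw [ -73.9 -106.2    3.3]
white [-127.7 -222.7    3.3]
```

```bash
python3 -m inch '[[[0,0,0],[0,0,0.5],1],[[0,0,0],[0,0,1],1],[[0,0,0],[0,0,1.5],1],[[0,0,0],[0,0,2],1],[[0,0,0],[0,0,2.5],1],[[0,0,0],[0,0,3],1],[[0,0,0],[0,0,3.5],1],[[0,0,0],[0,0,4],1]]'; python3 go.py
```

```text
t: 4.15
tcp_pos: [0.5281, 0.1301, 0.1463]
ee_rot: [0.458, 3.108, -0.0]
wrist_force: [-0.4, 0.9, -0.0]
opening: -0.0002
gripper_force: 0.5
t 4.15 tcp [0.5281 0.1301 0.1463] Fw [-0.39  0.91 -0.02] open -0.0002 tilt [ 0. -0. -1.] dq 0.008
terracotta [ 42.2 119.2  -0.7]
blue [-0.2 -1.  -0.7]
raw [ -74.  -106.2   -0.7]
white [-127.7 -222.7   -0.7]
```

No contact yet; continuing.

```bash
python3 -m inch '[[[0,0,0],[0,0,0.5],1],[[0,0,0],[0,0,1],1],[[0,0,0],[0,0,1.5],1],[[0,0,0],[0,0,2],1],[[0,0,0],[0,0,2.5],1],[[0,0,0],[0,0,3],1],[[0,0,0],[0,0,3.5],1],[[0,0,0],[0,0,4],1]]'; python3 go.py
```

```text
t: 5.15
tcp_pos: [0.5281, 0.1301, 0.1428]
ee_rot: [0.458, 3.108, 0.0]
wrist_force: [-2.2, -0.4, 7.3]
opening: 0.0
gripper_force: 3.9
t 5.15 tcp [0.5281 0.1301 0.1428] Fw [-2.19 -0.41  7.33] open 0.0 tilt [ 0.  0. -1.] dq 0.007
terracotta [ 42.2 119.2  -4.2]
blue [-0.2 -1.  -4.2]
raw [ -73.9 -106.2   -4.3]
white [-127.7 -222.7   -4.3]
```

Contact on blue at about 7 N. Lifting clear, then on to the white cup, high over the raw one.

```bash
python3 -m inch '[[[0,0,0],[0,0,-2],1],[[0,0,0],[0,0,-6],1],[[0,0,0],[0,0,-16],1],[[0,0,0],[0,0,-36],1],[[0,0,0],[0,0,-60],1],[[0,0,0],[-4,-7,-80],1],[[0,0,0],[-18,-32,-85],1],[[0,0,0],[-40,-70,-85],1]]'
python3 -m inch '[[[0,0,0],[-22,-38,0],1],[[0,0,0],[-44,-77,0],1],[[0,0,0],[-64,-112,0],1],[[0,0,0],[-80,-140,0],1],[[0,0,0],[-88,-152,0],1],[[0,0,0],[-88,-152,20],1],[[0,0,0],[-88,-152,45],1],[[0,0,0],[-88,-152,55],1]]'; python3 go.py
python3 - <<'E'
from rig import imaging; import cv2
cv2.imwrite('pics/w2.png',imaging.grab_frame('wrist')['color'])
E
```

```text
t: 6.15
tcp_pos: [0.5467, 0.0526, 0.2285]
ee_rot: [0.452, 3.107, 0.002]
wrist_force: [-0.1, -0.7, -0.2]
opening: -0.0001
gripper_force: 0.0
t: 7.15
tcp_pos: [0.5857, -0.1178, 0.1711]
ee_rot: [-0.455, -3.106, -0.001]
wrist_force: [-1.0, 0.0, -0.1]
opening: -0.0001
gripper_force: 0.0
t 7.15 tcp [ 0.5857 -0.1178  0.1711] Fw [-1.01  0.03 -0.07] open -0.0001 tilt [-0.002  0.001 -1.   ] dq 0.159
terracotta [168.3 340.2  24.7]
blue [126.1 220.   24.5]
raw [ 52.5 114.6  24.3]
white [-1.  -1.9 24.1]
```

View pics/w2.png

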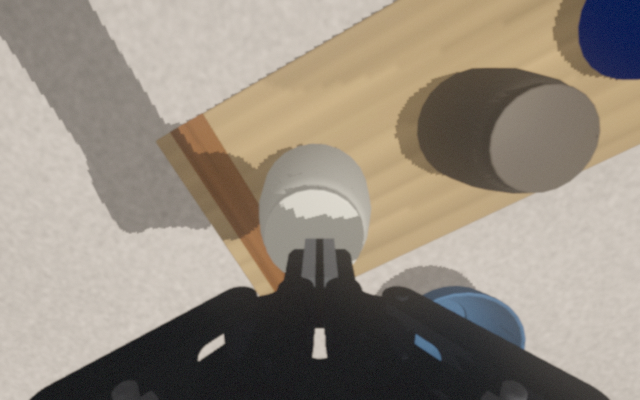

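The tips (320,240) are centred over the white foot (315,215). Lowering slowly.

```bash
python3 -m inch '[[[0,0,0],[0,-1,5],1],[[0,0,0],[0,-1,10],1],[[0,0,0],[0,-1,14],1],[[0,0,0],[0,-1,17],1],[[0,0,0],[0,-1,19],1],[[0,0,0],[0,-1,21],1],[[0,0,0],[0,-1,22],1],[[0,0,0],[0,-1,23],1]]'
python3 -m inch '[[[0,0,0],[0,0,0.5],1],[[0,0,0],[0,0,1],1],[[0,0,0],[0,0,1.5],1],[[0,0,0],[0,0,2],1],[[0,0,0],[0,0,2.5],1],[[0,0,0],[0,0,3],1],[[0,0,0],[0,0,3.5],1],[[0,0,0],[0,0,4],1]]'; python3 go.py
```

```text
t: 8.2
tcp_pos: [0.5863, -0.1203, 0.1493]
ee_rot: [0.458, 3.108, 0.0]
wrist_force: [-0.1, -0.3, 0.1]
opening: -0.0002
gripper_force: 0.0
t: 9.2
tcp_pos: [0.5863, -0.1203, 0.1455]
ee_rot: [0.458, 3.108, 0.0]
wrist_force: [-0.1, 0.4, 2.9]
opening: -0.0001
gripper_force: 1.3
t 9.2 tcp [ 0.5863 -0.1203  0.1455] Fw [-0.14  0.36  2.85] open -0.0001 tilt [ 0.  0. -1.] dq 0.007
terracotta [170.2 342.2  -1.5]
blue [127.8 222.   -1.5]
raw [ 54.1 116.8  -1.5]
white [ 0.3  0.3 -1.5]
```

```bash
python3 -m inch '[[[0,0,0],[0,0,0.5],1],[[0,0,0],[0,0,1],1],[[0,0,0],[0,0,1.5],1],[[0,0,0],[0,0,2],1],[[0,0,0],[0,0,2],1],[[0,0,0],[0,0,2],1],[[0,0,0],[0,0,2],1],[[0,0,0],[0,0,2],1]]'
python3 -m inch '[[[0,0,0],[0,0,-2],1],[[0,0,0],[0,0,-6],1],[[0,0,0],[0,0,-16],1],[[0,0,0],[0,0,-36],1],[[0,0,0],[0,0,-60],1],[[0,0,0],[4,8,-80],1],[[0,0,0],[18,36,-85],1],[[0,0,0],[36,72,-85],1]]'
python3 -m inch '[[[0,0,0],[20,41,0],1],[[0,0,0],[40,82,0],1],[[0,0,0],[60,123,0],1],[[0,0,0],[80,163,0],1],[[0,0,0],[100,203,0],1],[[0,0,0],[118,239,0],1],[[0,0,0],[130,262,0],1],[[0,0,0],[134,270,0],1]]'
python3 go.py
```

```text
t: 10.2
tcp_pos: [0.5863, -0.1203, 0.1437]
ee_rot: [0.458, 3.108, 0.0]
wrist_force: [-1.2, 0.0, 6.3]
opening: -0.0
gripper_force: 2.9
t: 11.2
tcp_pos: [0.5729, -0.0405, 0.2296]
ee_rot: [0.461, 3.105, 0.0]
wrist_force: [0.1, 0.8, -1.1]
opening: 0.0001
gripper_force: 0.0
t: 12.2
tcp_pos: [0.521, 0.259, 0.2286]
ee_rot: [-0.452, -3.109, -0.002]
wrist_force: [-0.1, -0.1, -0.7]
opening: 0.0
gripper_force: 0.0
t 12.2 tcp [0.521  0.259  0.2286] Fw [-0.11 -0.11 -0.71] open 0.0 tilt [-0.     0.001 -1.   ] dq 0.109
terracotta [-1.8 -2.2 81.6]
blue [ -43.7 -122.6   81.5]
raw [-116.9 -228.1   81.4]
white [-170.2 -344.8   81.2]
```

White was tapped at 6.3 N. Now for terracotta.

```bash
python3 -m inch '[[[0,0,0],[0,0,10],1],[[0,0,0],[0,0,28],1],[[0,0,0],[0,0,46],1],[[0,0,0],[0,0,58],1],[[0,0,0],[0,0,66],1],[[0,0,0],[0,0,72],1],[[0,0,0],[0,0,76],1],[[0,0,0],[0,0,78],1]]'
python3 go.py
python3 - <<'E'
from rig import imaging; import cv2
cv2.imwrite('pics/w3.png',imaging.grab_frame('wrist')['color'])
E
```

```text
t: 13.2
tcp_pos: [0.5223, 0.2563, 0.1503]
ee_rot: [0.458, 3.108, 0.0]
wrist_force: [0.1, -0.8, -0.3]
opening: -0.0003
gripper_force: 0.0
t 13.2 tcp [0.5223 0.2563 0.1503] Fw [ 0.11 -0.75 -0.25] open -0.0003 tilt [ 0.  0. -1.] dq 0.033
terracotta [0.2 0.  3.3]
blue [ -42.2 -120.1    3.3]
raw [-115.9 -225.4    3.3]
white [-169.6 -341.9    3.3]
```

View pics/w3.png

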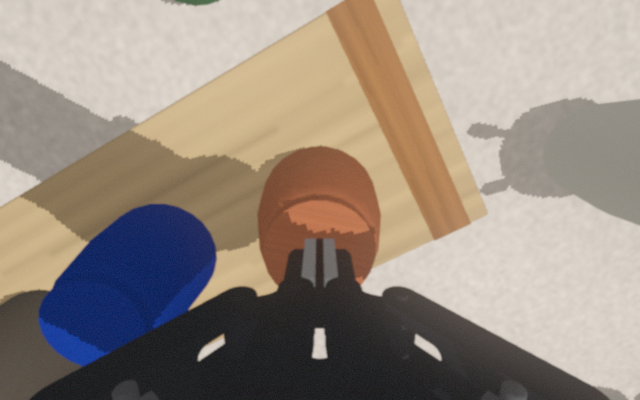

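The tips (320,240) are centred just above the terracotta foot (320,225).

```bash
python3 -m inch '[[[0,0,0],[0,0,0.8],1],[[0,0,0],[0,0,1.6],1],[[0,0,0],[0,0,2.4],1],[[0,0,0],[0,0,3.2],1],[[0,0,0],[0,0,4],1],[[0,0,0],[0,0,4.8],1],[[0,0,0],[0,0,5.6],1],[[0,0,0],[0,0,6.4],1]]'; python3 go.py
```

```text
t: 14.25
tcp_pos: [0.5222, 0.2562, 0.1442]
ee_rot: [0.458, 3.108, 0.0]
wrist_force: [-1.0, -1.1, 5.2]
opening: -0.0
gripper_force: 2.6
t 14.25 tcp [0.5222 0.2562 0.1442] Fw [-0.99 -1.09  5.22] open -0.0 tilt [ 0.  0. -1.] dq 0.011
terracotta [ 0.2  0.1 -2.8]
blue [ -42.2 -120.    -2.8]
raw [-116.  -225.2   -2.8]
white [-169.7 -341.7   -2.8]
```

Contact at 5.2 N. Lifting clear and checking.

```bash
python3 -m inch '[[[0,0,0],[0,0,-2],1],[[0,0,0],[0,0,-6],1],[[0,0,0],[0,0,-16],1],[[0,0,0],[0,0,-36],1],[[0,0,0],[0,0,-62],1],[[0,0,0],[0,0,-88],1],[[0,0,0],[0,0,-110],1],[[0,0,0],[0,0,-120],1]]'
python3 -m inch '[[[0,0,0],[15,0,0],1],[[0,0,0],[40,0,0],1],[[0,0,0],[70,0,0],1],[[0,0,0],[90,0,0],1],[[0,0,0],[100,0,0],1],[[0,0,0],[100,0,0],1],[[0,0,0],[100,0,0],1],[[0,0,0],[100,0,0],1]]'
python3 - <<'E'
from rig import imaging; import cv2,pickle
f=imaging.grab_frame('scene'); a=pickle.load(open('f.pkl','rb'))['scene']['color']
s=lambda i:i[140:300,220:480]
cv2.imwrite('pics/end.png',cv2.resize(cv2.vconcat([s(a),s(f['color'])]),None,fx=1.8,fy=1.8))
E
```

```text
t: 15.25
tcp_pos: [0.5228, 0.2565, 0.2657]
ee_rot: [0.458, 3.106, 0.003]
wrist_force: [-0.6, 0.5, 0.0]
opening: -0.0001
gripper_force: 0.0
t: 16.25
tcp_pos: [0.4274, 0.2847, 0.2639]
ee_rot: [0.46, 3.107, 0.0]
wrist_force: [0.1, -0.5, 0.6]
opening: 0.0002
gripper_force: 0.0
```

View pics/end.png

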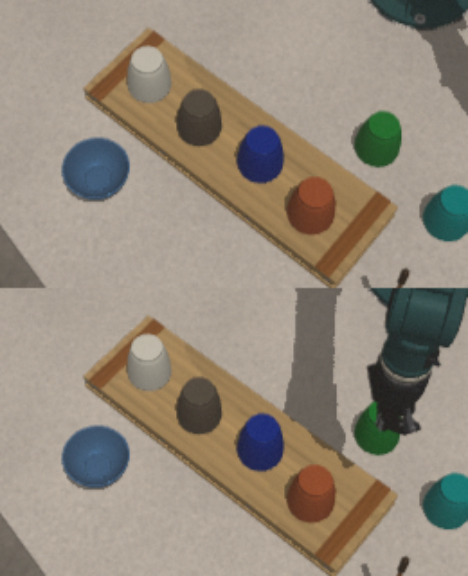

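Before (top half) and after (bottom half), all four cups and the bowl stand in the same places (e.g. blue at (261,154) and (261,442)), and the gripper hangs clear at about (395,400).

```bash
python3 -c "
from rig import workorder; print(workorder.finish_job())"
```

```text
the job is handed in; nothing more can be done
None
```

I tapped the blue, white and terracotta cups in that order at about 5–7 N each. The last picture shows the cups and bowl unmoved and the gripper clear, and the job is handed in with no verdict returned.

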